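Reset and start the welding turntable

TASK

The turntable's emergency stop has been pulled out again, so bring the turntable back on: on its grey five-control box, press the blue reset button right in lightly with the fingertips and let it spring out, then press the green start button of the same box right in the same way and let it out, and draw the hand back at least a hand's width from the box. Touch no other button, least of all the red emergency stop, and keep off the white extractor box, pick nothing up, and leave the tools on the bench as they lie.

Things in the scene. Friction and masses are not known exactly. Their poses are not given: they have to be found in the camera images.
- control_box: the welding turntable's control box, bolted to the bench: grey die-cast enclosure and lid, 154 x 234 mm, lid top 65 mm above the bench; origin at the centre of its underside. In its own frame the four round push buttons sit at x = +-32 mm and y = -10 or -72 mm (which colour sits where differs) and the red emergency stop at x 0, y +68 mm. No other box has five controls
- blue_button_base: mounting ring (aluminium, 38 mm across, 8 mm high) of the blue button (reset) on the control box; origin on the lid at the button's axis, z along the axis (up), head top 18 mm above it; fixed
- blue_button_top (a point): centre of the flat top face of the blue button (reset): head 30 mm across, 18 mm above the lid when out (83 mm above the bench); moves with the head
- blue_button (a joint): travel of the blue button (reset), m: 0 = out, 0.006 = right in (straight down); spring return, 1.5 N starts it moving, 5 N takes it right in, where it meets a hard stop (a jab faster than about 30 mm/s knocks hard on it); its contact makes at 0.004
- green_button_base: mounting ring (aluminium, 38 mm across, 8 mm high) of the green button (start) on the control box; origin on the lid at the button's axis, z along the axis (up), head top 18 mm above it; fixed
- green_button_top (a point): centre of the flat top face of the green button (start): head 30 mm across, 18 mm above the lid when out (83 mm above the bench); moves with the head
- green_button (a joint): travel of the green button (start), m: 0 = out, 0.006 = right in (straight down); spring return, 1.5 N starts it moving, 5 N takes it right in, where it meets a hard stop (a jab faster than about 30 mm/s knocks hard on it); its contact makes at 0.004
- black_button_base: mounting ring (aluminium, 38 mm across, 8 mm high) of the black button (stop) on the control box; origin on the lid at the button's axis, z along the axis (up), head top 18 mm above it; fixed
- black_button (a joint): travel of the black button (stop), m: 0 = out, 0.006 = right in (straight down); spring return, 1.5 N starts it moving, 5 N takes it right in, where it meets a hard stop (a jab faster than about 30 mm/s knocks hard on it); its contact makes at 0.004
- white_button_base: mounting ring (aluminium, 38 mm across, 8 mm high) of the white button (jog) on the control box; origin on the lid at the button's axis, z along the axis (up), head top 18 mm above it; fixed
- white_button (a joint): travel of the white button (jog), m: 0 = out, 0.006 = right in (straight down); spring return, 1.5 N starts it moving, 5 N takes it right in, where it meets a hard stop (a jab faster than about 30 mm/s knocks hard on it); its contact makes at 0.004
- estop_base: collar of the red emergency-stop on the control box, origin on the lid at its axis
- estop_top (a point): top centre of the red mushroom emergency-stop: 40 mm across, 33 mm above the lid (98 mm above the bench), over a yellow disc 66 mm across
- estop (a joint): travel of the emergency-stop, m: 0 = out, 0.006 = pressed
- extractor_box: the fume extractor's own station, another machine's: white box 82 x 132 mm, lid top 56 mm above the bench, with one green and one red button 26 mm across whose tops stand 18 mm above its lid; fixed; origin at the centre of its underside, buttons at y +28 mm (green) and -28 mm (red) in its frame
- extractor_green (a joint): travel of the green button on the white extractor box, m: 0 = out, 0.006 = in
- extractor_red (a joint): travel of the red button on the white extractor box, m: 0 = out, 0.006 = in
- doming_block: steel doming block, 70 x 70 x 60 mm high, 2.2 kg, loose; origin at the centre of its underside
- hammer: hammer lying flat, 285 mm long with black grip, white and copper faces, 28 mm high; origin under the middle, x towards the head, which spans 94 mm across (y) at x = +130 mm
- flux_tin: closed round flux tin, 72 mm across, 66 mm high, white and red with brass lid; origin at the centre of its underside
- copper_bowl: small copper bowl, 72 mm across, 26 mm high; origin at the centre of its underside
- chalk_holder: yellow flat marking-chalk holder lying down, 150 mm along x, 19 mm wide, 12 mm high; origin under its middle

How it is judged:
On the way, in this order (a step that is already met when the one before it is completed fails the run):
1. the fingertips press the blue reset button in by at least 4 of its 6 mm (value of joint blue_button above 0.004 m and contact force between the fingers and blue_button_base above 0.5 N), for 0.1 s.
2. the blue button is let out again (value of joint blue_button below 0.001 m), for 0.05 s.
3. with blue out, the fingertips press the green start button of the same box in by at least 4 of its 6 mm (value of joint green_button above 0.004 m and contact force between the fingers and green_button_base above 0.5 N and value of joint blue_button below 0.001 m), for 0.1 s.
At the end, for the whole second after the job is handed in: Every button is out again (within 1 mm), every loose thing lies within 15 mm of where it was, and the hand is clear of the control box: TCP higher than 160 mm above the bench (fingertips some 75 mm above the lid) or more than 200 mm to the side of the box's centre (value of joint each of blue_button, green_button, black_button, white_button, estop, extractor_green, extractor_red below 0.001 m and distance of each of doming_block, hammer, flux_tin, copper_bowl, chalk_holder from where it was at the start of the episode below 0.015 m and (height (world z) of the grasp point above 0.16 m or horizontal distance between the grasp point and control_box above 0.2 m)); the robot touches nothing.
It fails at once if the robot touches another button or the white extractor box (over 0.5 N) (contact force between any of the fingers, the arm and black_button_base above 0.5 N or contact force between any of the fingers, the arm and white_button_base above 0.5 N or contact force between any of the fingers, the arm and estop_base above 0.5 N or contact force between any of the fingers, the arm and extractor_box above 0.5 N).
It fails at once if another button is pressed by more than 2 mm (value of joint any of black_button, white_button, estop, extractor_green, extractor_red above 0.002 m).
It fails at once if the robot presses a button or the box harder than 45 N, even for an instant (contact force between any of the fingers, the arm and blue_button_base above 45 N or contact force between any of the fingers, the arm and green_button_base above 45 N or contact force between any of the fingers, the arm and control_box above 45 N).
It fails at once if a loose thing on the bench is moved by more than 15 mm, or lifted (distance of any of doming_block, hammer, flux_tin, copper_bowl, chalk_holder from where it was at the start of the episode above 0.015 m).
It also fails if it takes over 35 s, if anything falls off the work surface, if the arm or the gripper's body presses on something with over 40 N, if the wrist force passes 120 N, or if a joint passes its speed limit or range.

ROBOT

A 6-joint arm with a two-finger parallel gripper is mounted at the origin on the work surface. World frame = base frame: x ahead of the robot, y to its left, z up, the work surface at z = 0. Lengths are in m, angles in rad, forces in N, time in s.
With the tool pointing down it reaches from about 0.425 to 0.925 m from the base axis. Payload 12.5 kg.
Tool frame: the origin (TCP) lies between the finger pads, 19 mm behind the fingertips; this is the grasp point; z points along the fingers, y is the line along which they close (so a half turn about z gives the same grasp; the last joint's range is limited). The gripper opens to 85 mm and grips with 20 to 120 N. Pads are 22 mm wide; open, the fingers measure 114 mm over their backs; the gripper's body (76 mm by 85 mm) begins 54 mm behind the grasp point. The pads swing forward as they close: fully open they stand 13 mm farther back than shut.
Start: joints at [-1.302, 0.491, 1.559, -0, 1.092, -0.106], TCP at [0.229, -0.582, 0.25] pointing down, gripper open.
Joint ranges: [-3.1, 3.1], [-0.84, 2.19], [0.05, 2.79], [-1.13, 4.28], [0.06, 2.93], [-2.69, 2.69]. Speed limits (rad/s): [2.22, 2.22, 2.79, 3.14, 3.14, 3.14].

INTERFACE

Orientations are given as a unit quaternion [w, x, y, z].
In Python, from cell import robot gives the robot as it stands.
- The arm moves only by the tool servo_tool, never from a script. Its argument "targets" is a list that holds one entry, the list of rows, each a list of 7 numbers: the turn, a rotation vector about the tool's x, y, z in rad, then the shift along the tool's x, y, z in m, then the finger opening in m, from 0 to 0.0854. In form: [[[rx, ry, rz, dx, dy, dz, hand], ...]]. A call has 1 to 8 rows; each row is the pose to reach, as a shift and turn from the pose commanded when the call began, along the tool's axes at that moment; what a row does not reach only later rows make up. A row lasts 1/12 s, in which the tool goes at most 41.7 mm and 7.16 degrees, less where a joint would pass 70% of its speed; a pose out of reach is approached as far as the arm can. A call with a gripper value outside its range is refused whole. The fingers move at their own pace and stop on an object; "newtons" is the grip in N (left out, the last holds). Time passes only in rows, so rows that repeat a pose let the fingers close. It gives the time, the measured TCP pose, the force, the opening and the grip force at its end, in the units of the state.
- robot.state(): the state, without advancing time (a new reading comes with each control period).
- robot.grab_frame(name): name is "scene" or "top" or "wrist"; returns the picture (400x640x3 uint8, red, green, blue); there is no depth.
- robot.camera_info(name): a dict with "camera_matrix" (3x3 intrinsics, pixels), "dist_coeffs" ([k1, k2, p1, p2, k3] as OpenCV has them; the pictures are not rectified), "rvec" (rotation vector, rad) and "tvec" (3), from world to camera coordinates, as OpenCV has them; the wrist camera has in their place "T_tool_cam" (4x4, takes a point from camera to tool coordinates, whose origin is the TCP and whose axes are the flange's). Camera axes: x right, y down, z forward; pixel columns grow to the right and rows downward; lengths in m; the calibration is good to about 2 mm. A picture is of the moment at which its call begins: read the wrist's pose just before it. camera_info takes no time and is no camera call.
- robot.hand_in(): hands the job in; it is judged then, once.
Trained networks look in the newest picture that a camera, given by its name, has taken for a name from the list of things; names that differ only in an ending like _2 or _b are one class to them, and where a whole thing is asked for, a point or a joint stands for the part that bears it (a point fixed in the world has none). Each returns a list of dicts, best first, with "p" (0 to 1); they miss things now and then, are a little off and sometimes report something else, mostly with a low value. They report only what shows in the picture. A call takes as long as a camera call.
- robot.find_in(camera, name): "at" ([column, row] as shares, 0 to 1, of the picture: columns of its width, rows of its height, amid what is visible of it).
The state is a dict: "time": time; "joint_positions": joint angles; "joint_vel": joint speeds; "tau": joint torques, N m; "position": TCP position; "tcp_rot": TCP orientation; "force": force on the tool from outside, world axes, zero at the start; "moment": the same for the moment, N m; "finger_gap": finger opening in m; "grasp_force": force on a finger pad.
Only numpy, scipy, OpenCV 4.12 (cv2) and the standard library are available. Lean on these libraries where they do the work, as an engineer would, in place of code of your own. Each camera call takes 0.05 s, during which the arm holds its last target. There are 200 camera calls.

## Working session

There is one attempt and no reset: what is moved stays moved. The work goes in short steps, Python scripts to look and compute and a tool call to move; the robot and the scene stay as the last step left them, time stands still between calls to the robot, and variables do not carry over. Pictures are saved under pics/ and viewed, at most 10 in all, crops included, and the job is handed in when it is done.

Besides the shell and the picture viewer there is one more tool, called after "Request:" in YAML: its name, and indented under it one key for each argument. servo_tool: Moves the arm, as the interface text tells. Its arguments: {"type":"object","properties":{"targets":{"type":"array"},"newtons":{"type":"number"}},"required":["targets"]}

```bash
mkdir -p pics
cat > h.py <<'E'
import numpy as np, cv2
from cell import robot
from scipy.spatial.transform import Rotation as R
def ray(cam,px,z,st=None):
    ci=robot.camera_info(cam); K=np.array(ci["camera_matrix"]); d=np.array(ci["dist_coeffs"])
    u=cv2.undistortPoints(np.array([[px]],float),K,d)[0,0]; v=np.array([u[0],u[1],1])
    if "rvec" in ci:
        Rm=cv2.Rodrigues(np.array(ci["rvec"],float))[0]; t=np.array(ci["tvec"],float).ravel()
        o=-Rm.T@t; v=Rm.T@v
    else:
        st=st or robot.state(); q=st["tcp_rot"]; Rt=R.from_quat([q[1],q[2],q[3],q[0]]).as_matrix()
        T=np.array(ci["T_tool_cam"]); o=Rt@T[:3,3]+np.array(st["position"]); v=Rt@T[:3,:3]@v
    return o+v*(z-o[2])/v[2]
def find(cam,name,z,st=None):
    for r in robot.find_in(cam,name)[:3]:
        p=[r["at"][0]*640,r["at"][1]*400]
        print(cam,name,round(r["p"],2),np.round(p),np.round(ray(cam,p,z,st),4))
E
python3 - <<'E'
from h import *
for c in ["top","scene"]:
    im=robot.grab_frame(c); cv2.imwrite(f"pics/{c}1.png",im[:,:,::-1])
    for n,z in [("control_box",.065),("blue_button_top",.083),("green_button_top",.083),("black_button_base",.08),("white_button_base",.08),("estop_top",.098),("extractor_box",.056)]: find(c,n,z)
s=robot.state();print(s["time"],s["position"],s["tcp_rot"],s["finger_gap"])
E
```

```text
top control_box 0.87 [377. 230.] [ 0.5447 -0.0821  0.065 ]
top blue_button_top 0.64 [469. 173.] [ 0.6572 -0.2766  0.083 ]
top blue_button_top 0.49 [421. 229.] [ 0.5419 -0.1693  0.083 ]
top green_button_top 0.52 [389. 208.] [ 0.5879 -0.1069  0.083 ]
top black_button_base 0.5 [411. 196.] [ 0.6124 -0.1548  0.08  ]
top black_button_base 0.2 [424. 230.] [ 0.5404 -0.1763  0.08  ]
top white_button_base 0.62 [396. 237.] [ 0.5283 -0.1182  0.08  ]
top estop_top 0.82 [354. 230.] [ 0.5416 -0.0335  0.098 ]
top extractor_box 0.66 [278. 232.] [0.5457 0.1223 0.056 ]
scene control_box 0.69 [250. 209.] [ 0.6106 -0.0885  0.065 ]
scene blue_button_top 0.45 [208. 186.] [ 0.5486 -0.1755  0.083 ]
scene green_button_top 0.72 [245. 198.] [ 0.5946 -0.0982  0.083 ]
scene black_button_base 0.65 [215. 209.] [ 0.6194 -0.1584  0.08  ]
scene black_button_base 0.47 [151. 250.] [ 0.726  -0.2754  0.08  ]
scene white_button_base 0.46 [235. 185.] [ 0.5468 -0.1186  0.08  ]
scene estop_top 0.49 [273. 177.] [ 0.5477 -0.0351  0.098 ]
scene estop_top 0.44 [148. 198.] [ 0.5951 -0.2953  0.098 ]
scene estop_top 0.33 [265. 261.] [ 0.7885 -0.063   0.098 ]
scene extractor_box 0.58 [341. 193.] [0.5655 0.1124 0.056 ]
0.8 [ 0.22879898 -0.58162256  0.25003218] [ 4.22270789e-05  9.82495218e-01  1.86287798e-01 -3.73484787e-06] 0.08513821509790631
```

View pics/top1.png

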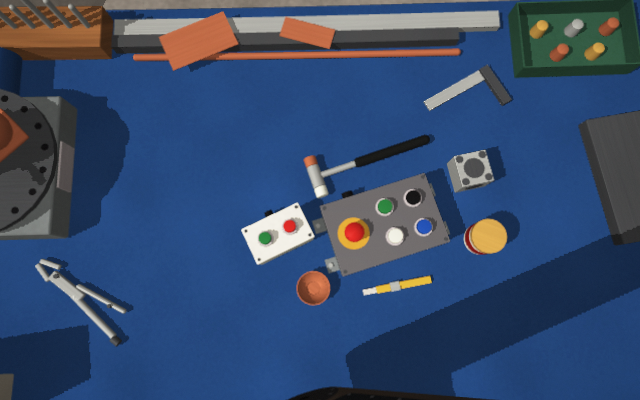

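View pics/scene1.png

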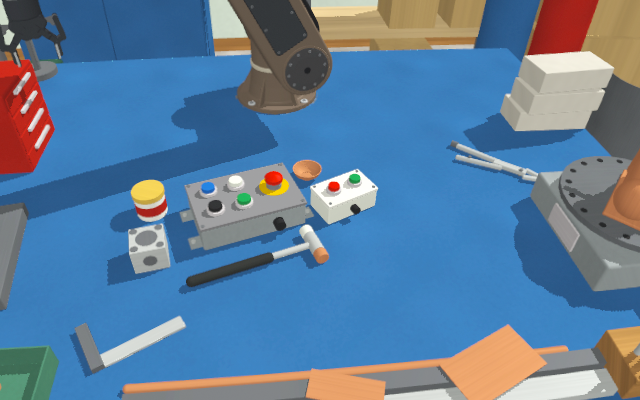

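The top picture shows the grey box with blue at (424,226), green (386,206), black (413,197), white (395,237) and the e-stop at (354,232). The scene view agrees, and the first top hit for blue (469,173) is the doming block. I'll go above blue at height while closing the fingers.

Request:
servo_tool:
  targets:
    - [[0,0,0,0.028,-0.0165,0,0],[0,0,0,0.056,-0.033,0,0],[0,0,0,0.084,-0.0495,0,0],[0,0,0,0.112,-0.066,0,0],[0,0,0,0.14,-0.0825,0,0],[0,0,0,0.168,-0.099,0,0],[0,0,0,0.196,-0.1155,0,0],[0,0,0,0.224,-0.132,0,0]]
  newtons: 20

```text
time: 1.47
position: [0.3897, -0.3754, 0.2502]
tcp_rot: [0.0, 0.983, 0.186, 0.0]
force: [0.3, -0.5, -0.4]
finger_gap: -0.0
grasp_force: 0.0
```

Request:
servo_tool:
  targets:
    - [[0,0,0,0.028,-0.0165,0,0],[0,0,0,0.056,-0.033,0,0],[0,0,0,0.084,-0.0495,0,0],[0,0,0,0.112,-0.066,0,0],[0,0,0,0.14,-0.0825,0,0],[0,0,0,0.168,-0.099,0,0],[0,0,0,0.196,-0.1155,0,0],[0,0,0,0.22,-0.131,0,0]]

```text
time: 2.13
position: [0.5468, -0.1727, 0.2501]
tcp_rot: [0.0, 0.982, 0.186, 0.0]
force: [0.8, 0.2, 0.3]
finger_gap: 0.0001
grasp_force: 0.0
```

Run:
```python
from h import *
s=robot.state();print(s["time"],s["position"],s["tcp_rot"],s["finger_gap"],s["force"])
im=robot.grab_frame("wrist"); cv2.imwrite("pics/w1.png",im[:,:,::-1])
for n,z in [("blue_button_top",.083),("green_button_top",.083),("black_button_base",.083),("white_button_base",.083),("estop_top",.098)]: find("wrist",n,z,s)
```

```text
2.1333 [ 0.54682158 -0.1726689   0.25011946] [1.21493513e-04 9.82456203e-01 1.86493317e-01 1.94693012e-04] 7.356371697600732e-05 [0.77911339 0.1554313  0.32156407]
wrist blue_button_top 0.69 [51. 57.] [0.5653 0.0551 0.083 ]
wrist blue_button_top 0.59 [326. 188.] [ 0.5453 -0.1768  0.083 ]
wrist blue_button_top 0.25 [258. 180.] [ 0.5309 -0.1215  0.083 ]
wrist green_button_top 0.77 [259. 102.] [ 0.5909 -0.1029  0.083 ]
wrist black_button_base 0.31 [502.  94.] [ 0.6659 -0.2758  0.083 ]
wrist black_button_base 0.21 [256. 180.] [ 0.531  -0.1204  0.083 ]
wrist white_button_base 0.69 [247. 248.] [ 0.4691 -0.1325  0.083 ]
wrist white_button_base 0.66 [256. 178.] [ 0.5319 -0.1198  0.083 ]
wrist estop_top 0.78 [156. 138.] [ 0.5388 -0.0398  0.098 ]
```

View pics/w1.png

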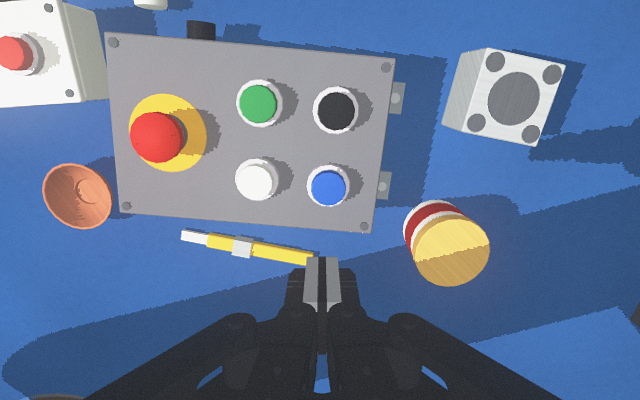

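Wrist view: blue at (328,187), green at (259,103). This gives blue at about (0.546,-0.178) and green at about (0.590,-0.103), and their spacing fits the drawing.

Request:
servo_tool:
  targets:
    - [[0,0,0,-0.003,0.0045,0.018,0],[0,0,0,-0.003,0.0045,0.038,0],[0,0,0,-0.003,0.0045,0.058,0],[0,0,0,-0.003,0.0045,0.078,0],[0,0,0,-0.003,0.0045,0.098,0],[0,0,0,-0.003,0.0045,0.114,0],[0,0,0,-0.003,0.0045,0.124,0],[0,0,0,-0.003,0.0045,0.128,0]]

```text
time: 3.1
position: [0.5438, -0.1803, 0.1207]
tcp_rot: [-0.0, 0.983, 0.186, -0.001]
force: [0.3, -0.2, -0.1]
finger_gap: -0.0002
grasp_force: 0.0
```

Request:
servo_tool:
  targets:
    - [[0,0,0,0,0,0.0015,0],[0,0,0,0,0,0.003,0],[0,0,0,0,0,0.0045,0],[0,0,0,0,0,0.006,0],[0,0,0,0,0,0.0075,0],[0,0,0,0,0,0.009,0],[0,0,0,0,0,0.0105,0],[0,0,0,0,0,0.012,0]]

```text
time: 3.77
position: [0.5446, -0.1796, 0.11]
tcp_rot: [0.0, 0.982, 0.186, 0.0]
force: [0.4, 0.4, 0.3]
finger_gap: -0.0
grasp_force: 0.0
```

Run:
```python
from h import *
s=robot.state();print(s["time"],s["position"],s["force"])
im=robot.grab_frame("wrist"); cv2.imwrite("pics/w2.png",im[:,:,::-1])
```

```text
3.7667 [ 0.5446269  -0.17960639  0.10995415] [0.3504199  0.3808872  0.26332557]
```

View pics/w2.png

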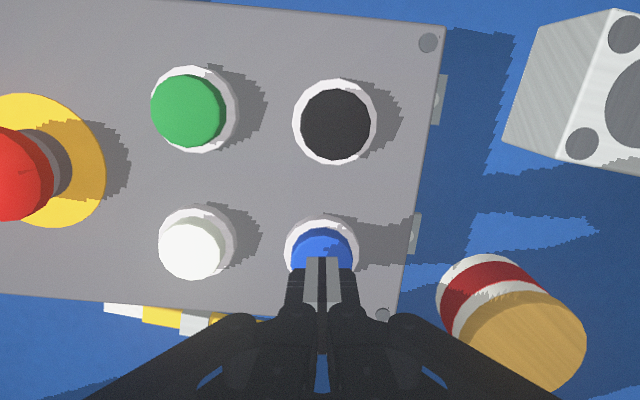

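The fingertips sit over the blue head at (322,260), about 8 mm above it and clear of white and black. Pressing slowly now.

Request:
servo_tool:
  targets:
    - [[0,0,0,0,0,0.0015,0],[0,0,0,0,0,0.003,0],[0,0,0,0,0,0.0045,0],[0,0,0,0,0,0.006,0],[0,0,0,0,0,0.007,0],[0,0,0,0,0,0.008,0],[0,0,0,0,0,0.009,0],[0,0,0,0,0,0.01,0]]

```text
time: 4.48
position: [0.5446, -0.1796, 0.1001]
tcp_rot: [0.0, 0.982, 0.186, 0.0]
force: [-1.3, -0.5, 2.8]
finger_gap: -0.0001
grasp_force: 1.3
```

Request:
servo_tool:
  targets:
    - [[0,0,0,0,0,0.001,0],[0,0,0,0,0,0.002,0],[0,0,0,0,0,0.002,0]]

```text
time: 4.73
position: [0.5446, -0.1797, 0.098]
tcp_rot: [0.0, 0.982, 0.186, 0.0]
force: [-1.3, 1.2, 3.2]
finger_gap: -0.0002
grasp_force: 1.7
```

Request:
servo_tool:
  targets:
    - [[0,0,0,0,0,0.0007,0],[0,0,0,0,0,0.0014,0],[0,0,0,0,0,0.002,0],[0,0,0,0,0,0.002,0]]

```text
time: 5.07
position: [0.5446, -0.1796, 0.096]
tcp_rot: [0.0, 0.982, 0.186, 0.0]
force: [-1.5, -0.4, 4.1]
finger_gap: 0.0
grasp_force: 2.3
```

Request:
servo_tool:
  targets:
    - [[0,0,0,0,0,0.0005,0],[0,0,0,0,0,0.001,0],[0,0,0,0,0,0.001,0],[0,0,0,0,0,0.001,0]]

```text
time: 5.4
position: [0.5447, -0.1797, 0.0957]
tcp_rot: [0.0, 0.982, 0.186, 0.0]
force: [-4.2, 1.4, 11.8]
finger_gap: 0.0001
grasp_force: 6.0
```

Blue reached its stop at about 12 N. Letting it out, rising, then moving above green.

Request:
servo_tool:
  targets:
    - [[0,0,0,0,0,-0.002,0],[0,0,0,0,0,-0.005,0],[0,0,0,0,0,-0.01,0],[0,0,0,0,0,-0.02,0],[0,0,0,0,0,-0.035,0],[0,0,0,0,0,-0.05,0],[0,0,0,0,0,-0.055,0],[0,0,0,0,0,-0.055,0]]

```text
time: 6.07
position: [0.5451, -0.1798, 0.1515]
tcp_rot: [0.001, 0.982, 0.186, 0.001]
force: [0.6, -0.9, -0.4]
finger_gap: 0.0002
grasp_force: 0.0
```

Request:
servo_tool:
  targets:
    - [[0,0,0,0.01,-0.008,0,0],[0,0,0,0.025,-0.0194,0,0],[0,0,0,0.04,-0.031,0,0],[0,0,0,0.055,-0.0426,0,0],[0,0,0,0.066,-0.0512,0,0],[0,0,0,0.07,-0.0545,0,0],[0,0,0,0.07,-0.0545,0,0]]

```text
time: 6.65
position: [0.59, -0.1021, 0.1494]
tcp_rot: [-0.0, 0.982, 0.187, -0.0]
force: [0.6, -0.4, -0.1]
finger_gap: -0.0003
grasp_force: 0.0
```

Run:
```python
from h import *
s=robot.state();print(s["time"],s["position"],s["force"])
im=robot.grab_frame("wrist"); cv2.imwrite("pics/w3.png",im[:,:,::-1])
find("wrist","green_button_top",.083,s);find("wrist","blue_button_top",.083,s)
```

```text
6.65 [ 0.5900233  -0.1020761   0.14937956] [ 0.62239593 -0.3658495  -0.14851774]
wrist green_button_top 0.56 [323. 229.] [ 0.5922 -0.1014  0.083 ]
wrist blue_button_top 0.58 [406. 312.] [ 0.5593 -0.1697  0.083 ]
wrist blue_button_top 0.39 [352.  26.] [ 0.6944 -0.0759  0.083 ]
```

View pics/w3.png

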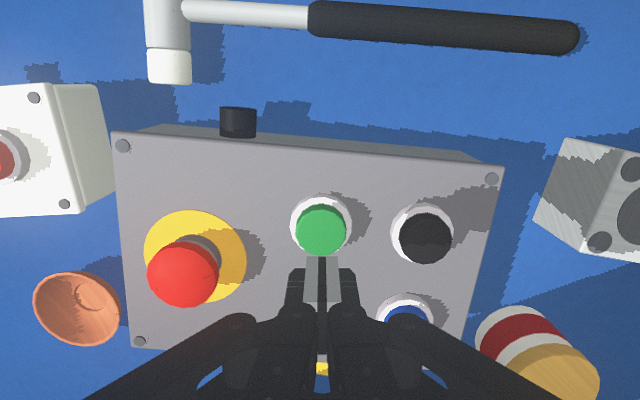

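Green at (321,230) is straight ahead of the fingertips, within 2 mm, and blue is out. Pressing green.

Request:
servo_tool:
  targets:
    - [[0,0,0,0.001,0,0.006,0],[0,0,0,0.001,0,0.014,0],[0,0,0,0.001,0,0.022,0],[0,0,0,0.001,0,0.03,0],[0,0,0,0.001,0,0.036,0],[0,0,0,0.001,0,0.039,0],[0,0,0,0.001,0,0.041,0],[0,0,0,0.001,0,0.042,0]]

```text
time: 7.47
position: [0.5907, -0.1029, 0.1077]
tcp_rot: [-0.0, 0.982, 0.186, -0.0]
force: [0.1, 0.3, 0.1]
finger_gap: -0.0
grasp_force: 0.0
```

Request:
servo_tool:
  targets:
    - [[0,0,0,0,0,0.0012,0],[0,0,0,0,0,0.0024,0],[0,0,0,0,0,0.0036,0],[0,0,0,0,0,0.0048,0],[0,0,0,0,0,0.006,0],[0,0,0,0,0,0.0072,0],[0,0,0,0,0,0.0084,0],[0,0,0,0,0,0.0095,0]]

```text
time: 8.13
position: [0.5908, -0.1029, 0.0986]
tcp_rot: [0.0, 0.982, 0.186, 0.0]
force: [-1.1, 0.2, 3.1]
finger_gap: -0.0001
grasp_force: 1.7
```

Request:
servo_tool:
  targets:
    - [[0,0,0,0,0,0.0008,0],[0,0,0,0,0,0.0016,0],[0,0,0,0,0,0.0024,0],[0,0,0,0,0,0.003,0],[0,0,0,0,0,0.0034,0],[0,0,0,0,0,0.0034,0],[0,0,0,0,0,0.0034,0]]

```text
time: 8.72
position: [0.5908, -0.103, 0.0957]
tcp_rot: [0.0, 0.982, 0.186, 0.0]
force: [-1.3, 1.2, 10.1]
finger_gap: -0.0002
grasp_force: 5.0
```

Green is right in at about 10 N. Letting it out and drawing back.

Request:
servo_tool:
  targets:
    - [[0,0,0,0,0,-0.002,0],[0,0,0,0,0,-0.005,0],[0,0,0,0,0,-0.01,0],[0,0,0,0,0,-0.025,0],[0,0,0,0,0,-0.05,0],[0,0,0,0,0,-0.08,0],[0,0,0,0,0,-0.11,0],[0,0,0,0,0,-0.14,0]]

```text
time: 9.38
position: [0.5904, -0.1028, 0.2365]
tcp_rot: [-0.0, 0.982, 0.186, -0.0]
force: [-0.3, -0.5, -0.2]
finger_gap: -0.0004
grasp_force: 0.0
```

Request:
servo_tool:
  targets:
    - [[0,0,0,0,0,-0.01,0],[0,0,0,0,0,-0.01,0],[0,0,0,0,0,-0.01,0],[0,0,0,0,0,-0.01,0]]

```text
time: 9.72
position: [0.5901, -0.1028, 0.2435]
tcp_rot: [-0.001, 0.982, 0.186, -0.001]
force: [-0.2, 0.8, -0.0]
finger_gap: -0.0003
grasp_force: 0.0
```

Run:
```python
from h import *
s=robot.state();print(s["time"],s["position"],s["force"],s["joint_vel"])
cv2.imwrite("pics/w4.png",robot.grab_frame("wrist")[:,:,::-1])
```

```text
9.7167 [ 0.59012936 -0.10276747  0.24347827] [-0.2415684   0.80554601 -0.01001233] [-1.44201446e-03  1.05399189e-02  9.22930461e-05 -2.38913495e-03
  4.42958876e-03  1.26842670e-03]
```

View pics/w4.png

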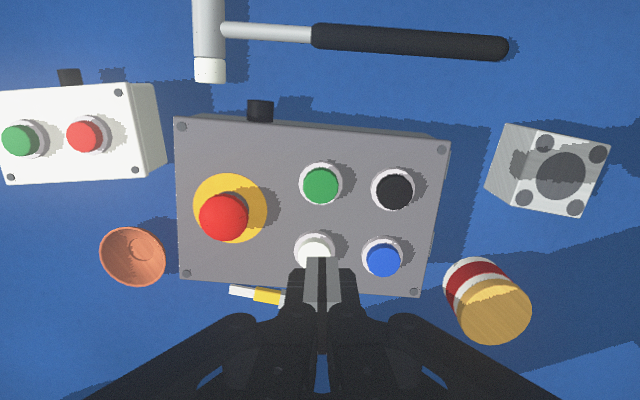

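All the buttons are out (green at (320,185), blue at (382,259)), nothing on the bench has moved, and the hand is at 0.243 m.

```bash
python3 -c "
from cell import robot
print(robot.hand_in())"
```

```text
the job is handed in; nothing more can be done
None
```

I pressed the blue reset and then the green start right in (about 12 N and 10 N), let each spring out, drew the hand back to 0.24 m above the bench, and handed the job in; no verdict was returned.

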